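# Cover the dough and run the mixer up to kneading speed

## Task

Put the splash lid on the mixer's bowl, seated flat with its rim inside the bowl all round. Then take the speed lever out of the stop slot, through the zigzag gate by way of the slow slot, to the kneading slot (the one farthest from you), push it fully home to the closed right-hand end and let go; leave the mug and the jug standing where they are.

Things in the scene. Friction and masses are not known exactly. Their poses are not given: they have to be found in the camera images.
- mixer: Fixed bench mixer, 210 x 350 mm, 125 mm high: low white deck at its left (+y) with a steel bowl, white motor housing at its right with a 100 x 80 mm steel plate on top, its top face 125 mm up, pierced by the S-shaped slot of the speed gate. Origin: centre of the underside, on the worktop; x to its back, y to its left, z up; turned by up to 15 degrees. Lever pivot at (0, -95, 45) mm.
- gate_stop_left (a point): Point of the ball's path: where the ball's centre is at the left end of the stop slot, the slot nearest the mixer's front, closed at this end; at (-46, -66, 204) mm in the mixer's frame. The path goes through these six points in the order listed, in straight runs between solid steel edges; the ball has about 6 mm of play to every side of it.
- gate_stop_right (a point): Ball's centre at the right (-y) end of the stop slot, (-46, -124, 204) mm in the mixer's frame. From here a short link leads straight back to the slow slot.
- gate_slow_right (a point): Ball's centre at the right end of the slow slot, the middle one, (0, -124, 211) mm in the mixer's frame.
- gate_slow_left (a point): Ball's centre at the left (+y) end of the slow slot, (0, -66, 211) mm in the mixer's frame. From here a short link leads straight back to the kneading slot.
- gate_knead_left (a point): Ball's centre at the left end of the kneading slot, the one at the back, (46, -66, 204) mm in the mixer's frame.
- gate_knead_right (a point): Ball's centre at the closed right end of the kneading slot, (46, -124, 204) mm in the mixer's frame: where the lever must finally stand.
- lever_knob (a point): Centre of the black ball, 32 mm across, on top of the speed lever, a 9 mm steel rod; 168 mm from the pivot, about which it swings on a sphere. The ball can be gripped from above, and turns between the fingers as the lever tilts; moving it takes about 1 N, and the lever stays where it is left.
- lever_fore (a joint): Tilt of the speed lever towards the back of the mixer (rad): -0.285 in the stop slot, 0 in the slow slot, +0.285 in the kneading slot, each with 0.04 of play.
- lever_side (a joint): Tilt of the speed lever to the mixer's left, +y (rad): +0.17 at the left ends of the slots, -0.17 at the right ends, with 0.04 of play beyond. At the start the lever stands somewhere along the stop slot.
- lid: Loose round lid of pale bare metal, 160 mm across, 64 mm high, 110 to 230 g, lying right way up on the worktop to the right of the mixer. Origin: centre of its underside. Below the flange a locating rim 120 mm across, 8 mm deep; the dome reaches 18 mm above the origin; on the axis a black round knob, 34 mm across from 46 to 59 mm above the origin, on a 15 mm neck: grip it 52 mm up.
- lid_seat (a point): Where the lid's origin lies when the lid is seated on the bowl: on the bowl's axis, 8 mm below the rim of the bowl, 143 mm above the worktop, at (0, 85, 143) mm in the mixer's frame. Bowl 153 mm across outside, about 138 mm inside at the rim; its rim stands 151 mm above the worktop.
- mug: White mug, 80 mm across, 91 mm high, standing at the back right; origin at the centre of its underside. A bystander.
- measuring_jug: Glass measuring jug, 132 x 190 x 142 mm, standing at the left, beyond the mixer; origin at the centre of its underside. A bystander. Left of it and nearer to you stands a blue bag sealer with its arm raised, about 0.25 m high: pass it well above.

How it is judged:
By the outcome, as a careful person would: the job done as asked, in the order asked, and still so for the second after the job is handed in, with the robot touching nothing.
It also fails if it takes over 67 s, if anything falls off the work surface, if the arm or the gripper's body presses on something with over 40 N, if the wrist force passes 120 N, or if a joint passes its speed limit or range.

## Robot

A 7-joint arm with a two-finger parallel gripper is mounted at the origin on a cart in front of the work surface, level with it; the furniture and walls round the work are solid. World frame = base frame: x ahead of the robot, y to its left, z up, the work surface at z = 0. Lengths are in m, angles in degrees, forces in N, time in s.
With the tool pointing down it reaches from about 0.425 to 0.875 m from the base axis. Payload 4.7 kg.
Tool frame: the origin (TCP) lies midway between the tips of the shut fingers; the grasp point (between the pads) lies 19 mm behind it; y points along the fingers, x is the direction in which the jaws open and shut, and the axes are right-handed (so a half turn about y gives the same grasp; the last joint's range is limited). The gripper opens to 87 mm and grips with 3 to 60 N. Pads are 19 mm wide; open, the fingers measure 117 mm over their backs; the gripper's body (75 mm by 190 mm) begins 51 mm behind the grasp point.
Start: joints at [-66.4, 18.392, -4.016, 83.108, 1.295, 78.541, -3.26], TCP at [0.252, 0.599, 0.223] pointing down, gripper open.
Joint ranges: [-163.93, 163.93], [-17.29, 119.83], [-79.2, 71.16], [3.27, 140.29], [-89.18, 269.18], [5.43, 117.66], [-154.24, 154.24]. Speed limits (degrees/s): [147.25, 147.25, 180, 180, 180, 180, 180].

## Interface

Orientations are given as [roll, pitch, yaw] about the fixed x, y, z axes, in that order (R = Rz(yaw) Ry(pitch) Rx(roll)).
In Python, from cell import env gives the robot as it stands.
- The arm moves only by the tool carry_out, never from a script. Its argument "targets" is a list of rows, each a list of 2 entries, a list of its own where there are three numbers: the shift along the tool's x, y, z in mm, then the turn, a rotation vector about the tool's x, y, z in degrees. A call has 1 to 12 rows; each row shifts and turns the commanded pose from where the row before left it, along the tool's axes as they then stand; what a row does not reach is not made up. A row lasts 1/10 s, in which the tool goes at most 50 mm and 8.59 degrees, less where a joint would pass 70% of its speed; a pose out of reach is approached as far as the arm can. A call with a gripper value outside its range is refused whole. "jaw" is the opening, from 0 (shut) to 1 (fully open), set as the call begins (left out, the last holds). The fingers move at their own pace and stop on an object; "squeeze" is the grip in N (left out, the last holds). Time passes only in rows, so rows that do not move let the fingers close. It gives the time, the measured TCP pose, the force and the opening at its end, in the units of the state.
- env.get_obs(): the state, without advancing time (a new reading comes with each control period).
- env.read_camera(name): name is "scene" or "top" or "wrist"; returns the picture (384x512x3 uint8, red, green, blue); there is no depth.
- env.get_calibration(name): a dict with "fx", "fy", "cx", "cy" (pixels), "D" ([k1, k2, p1, p2, k3] as OpenCV has them; the pictures are not rectified), "R" (3x3) and "t" (3): a world point X has camera coordinates R X + t; the wrist camera has in their place "hand_eye" (4x4, takes a point from camera to tool coordinates, whose origin is the TCP and whose axes are the tool frame's). Camera axes: x right, y down, z forward; pixel columns grow to the right and rows downward; lengths in m; the calibration is good to about 2 mm. A picture is of the moment at which its call begins: read the wrist's pose just before it. get_calibration takes no time and is no camera call.
- env.sign_off(): hands the job in, once; it reports no verdict.
Trained networks look in the newest picture that a camera, given by its name, has taken for a name from the list of things; names that differ only in an ending like _2 or _b are one class to them, and where a whole thing is asked for, a point or a joint stands for the part that bears it (a point fixed in the world has none). Each returns a list of dicts, best first, with "p" (0 to 1); they miss things now and then, are a little off and sometimes report something else, mostly with a low value. They report only what shows in the picture. A call takes as long as a camera call.
- env.outline_of(camera, label): "mask" (384x512 bool, what is visible of it) and "xy" ([column, row] in pixels, amid what is visible of it).
The state is a dict: "time_s": time; "qpos": joint angles; "joint_velocities": joint speeds; "effort": joint torques, N m; "tool_pos": TCP position; "tool_rot": TCP orientation; "force": force on the tool from outside, world axes, zero at the start; "wrist_torque": the same for the moment, N m; "grip_width": finger opening in m.
Only numpy, scipy, OpenCV 4.12 (cv2) and the standard library are available. Lean on these libraries where they do the work, as an engineer would, in place of code of your own. Each camera call takes 0.05 s, during which the arm holds its last target.

## Working session

There is one attempt and no reset: what is moved stays moved. The work goes in short steps, Python scripts to look and compute and a tool call to move; the robot and the scene stay as the last step left them, time stands still between calls to the robot, and variables do not carry over. Pictures are saved under pics/ and viewed, and the job is handed in when it is done.

Besides the shell and the picture viewer there is one more tool, called after "Emit:" as name(argument=value, ...) on one line, values as JSON. carry_out: Moves the arm, as the interface text tells. Its arguments: {"type":"object","properties":{"targets":{"type":"array","items":{"type":"array"}},"jaw":{"type":"number"},"squeeze":{"type":"number"}},"required":["targets"]}

```bash
ls; mkdir -p pics; cat > h.py <<'E'
import numpy as np, cv2
from scipy.spatial.transform import Rotation as Ro
from cell import env
def save(n,im): cv2.imwrite('pics/'+n+'.png',cv2.cvtColor(im,cv2.COLOR_RGB2BGR))
def cal(name):
    c=env.get_calibration(name); K=np.array([[c['fx'],0,c['cx']],[0,c['fy'],c['cy']],[0,0,1.]])
    D=np.array(c['D'])
    if 'hand_eye' in c:
        o=env.get_obs(); T=np.eye(4); T[:3,:3]=Ro.from_euler('xyz',o['tool_rot'],degrees=True).as_matrix(); T[:3,3]=o['tool_pos']
        M=np.linalg.inv(T@np.array(c['hand_eye'])); return K,D,M[:3,:3],M[:3,3]
    return K,D,np.array(c['R']),np.array(c['t'])
def proj(name,X):
    K,D,R,t=cal(name); return cv2.projectPoints(np.atleast_2d(np.array(X,float)),cv2.Rodrigues(R)[0],t,K,D)[0].reshape(-1,2)
def onplane(name,uv,z):
    K,D,R,t=cal(name); p=cv2.undistortPoints(np.array(uv,float).reshape(-1,1,2),K,D).reshape(-1,2)
    d=np.c_[p,np.ones(len(p))]@R; c=-R.T@t
    return c+d*((z-c[2])/d[:,2])[:,None]
E
python3 - <<'E'
from h import *
o=env.get_obs(); print({k:np.round(v,3) for k,v in o.items()})
for n in ['scene','top','wrist']:
    save(n+'0',env.read_camera(n))
    for l in (['lid','lever_knob','mug','measuring_jug','mixer'] if n!='wrist' else ['mixer','lid']):
        for r in env.outline_of(n,l)[:2]:
            ys,xs=np.nonzero(r['mask']); print(n,l,r['p'],r['xy'],len(xs),xs.min(),xs.max(),ys.min(),ys.max())
            if r is not None: np.save(f'm_{n}_{l}.npy',r['mask']) if r['p']>.5 else 0
E
```

```text
pics
{'time_s': np.float64(0.0), 'qpos': array([-66.398,  18.439,  -4.015,  83.175,   1.294,  78.541,  -3.258]), 'joint_velocities': array([ 0.006,  0.083,  0.01 , -0.035,  0.084, -0.045,  0.017]), 'effort': array([ 0.0000e+00, -4.9130e+01, -4.0400e-01, -3.1253e+01, -6.4000e-02,
        4.4000e-02,  0.0000e+00]), 'tool_pos': array([0.252, 0.599, 0.221]), 'tool_rot': array([-90.005,   0.11 ,  67.209]), 'force': array([0.046, 0.235, 0.483]), 'wrist_torque': array([-0.029, -0.021, -0.033]), 'grip_width': np.float64(0.087)}
scene lid 0.84 [265.7, 161.2] 498 249 283 150 170
scene lid 0.66 [270.2, 219.7] 5244 227 309 163 265
scene mug 0.7 [269.9, 221.6] 5479 225 309 163 265
scene mug 0.57 [219.4, 170.7] 497 209 230 159 186
scene measuring_jug 0.58 [239.0, 277.6] 2502 206 270 254 314
scene mixer 0.58 [266.6, 222.7] 5455 225 309 163 265
top lid 0.79 [375.9, 233.6] 2088 352 402 209 260
top lever_knob 0.51 [261.6, 215.2] 106 257 267 208 220
top mug 0.73 [340.6, 161.8] 801 322 358 149 179
top measuring_jug 0.87 [121.6, 157.2] 2212 96 149 126 185
top measuring_jug 0.4 [224.2, 204.0] 8816 162 285 164 242
top mixer 0.66 [226.4, 201.9] 8528 163 285 164 242
```

```bash
python3 - <<'E'
import cv2
for n in ['scene','top','wrist']:
    im=cv2.imread(f'pics/{n}0.png'); cv2.imwrite(f'pics/{n}0b.png',cv2.resize(im,(800,600),interpolation=cv2.INTER_CUBIC))
E
```

```text
(no output)
```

View pics/scene0b.png

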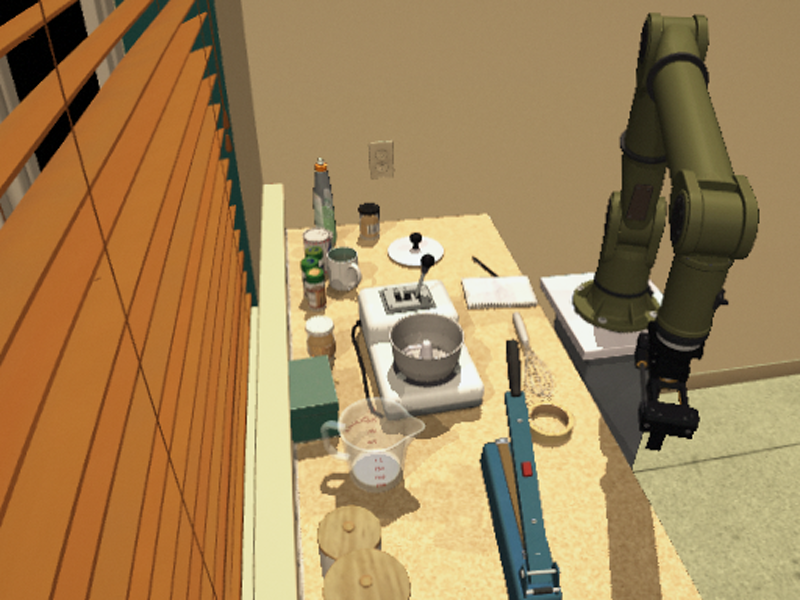

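View pics/top0b.png

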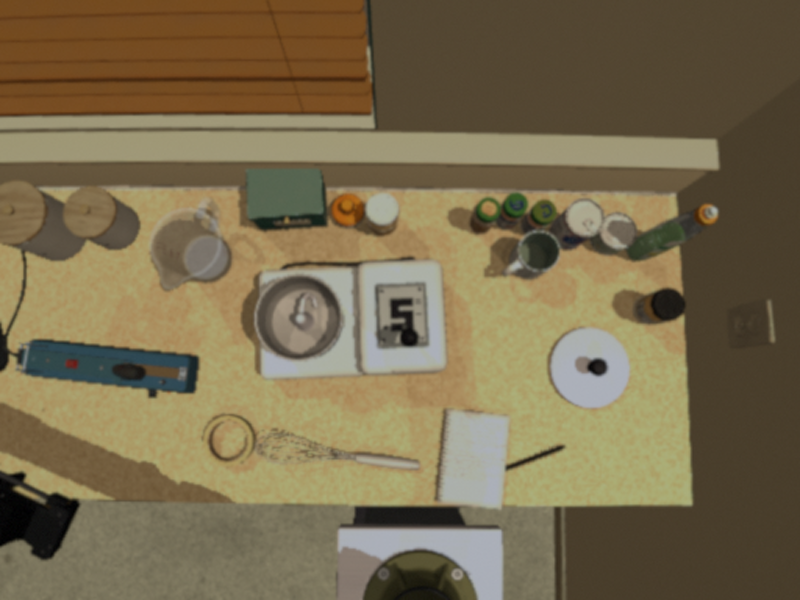

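View pics/wrist0b.png

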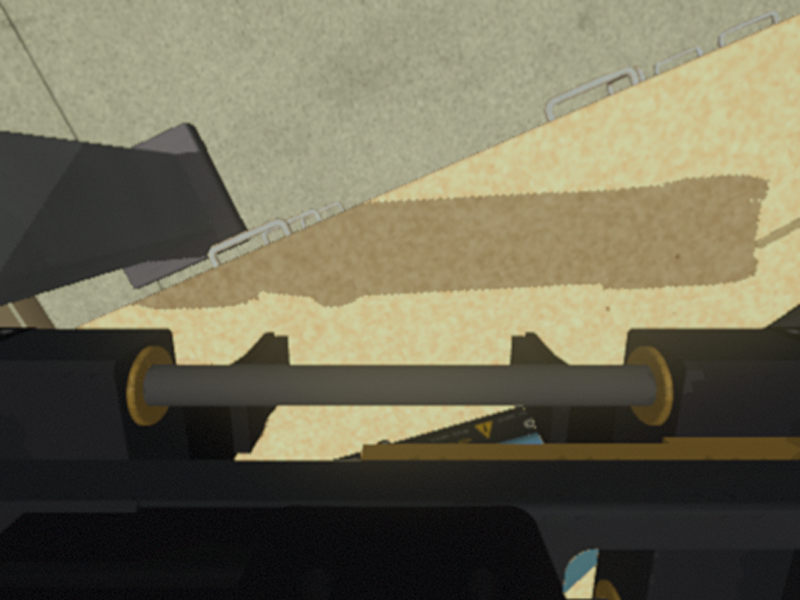

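```bash
python3 - <<'E'
from h import *
im=cv2.imread('pics/top0.png')
cv2.imwrite('pics/topA.png',cv2.resize(im[155:250,155:295],None,fx=5.7,fy=5.7,interpolation=cv2.INTER_CUBIC))
cv2.imwrite('pics/topB.png',cv2.resize(im[200:270,340:412],None,fx=8,fy=8,interpolation=cv2.INTER_CUBIC))
m=np.load('m_top_lid.npy').astype(np.uint8)
c=max(cv2.findContours(m,0,1)[0],key=cv2.contourArea).reshape(-1,2)
w=onplane('top',c,0.010)[:,:2]
(cx,cy),r=cv2.minEnclosingCircle(w.astype(np.float32)); print('lid circ',cx,cy,r, cv2.fitEllipse(w.astype(np.float32)*1000))
print('cam', (lambda a:-a[2].T@a[3])(cal('top')),(lambda a:-a[2].T@a[3])(cal('scene')))
print('knob', onplane('top',[[382,235]],.055), onplane('top',[[261.6,215.2]],.204))
E
```

```text
lid circ 0.4616050720214844 -0.3341173827648163 0.08154821395874023 ((462.5348205566406, -334.8644104003906), (156.25807189941406, 159.8810272216797), 130.6709442138672)
cam [0.43288643 0.0613708  1.09265589] [0.75713417 1.24757389 0.98482004]
knob [[ 0.46030623 -0.33325676  0.055     ]] [[0.50409783 0.03038433 0.204     ]]
```

View pics/topA.png

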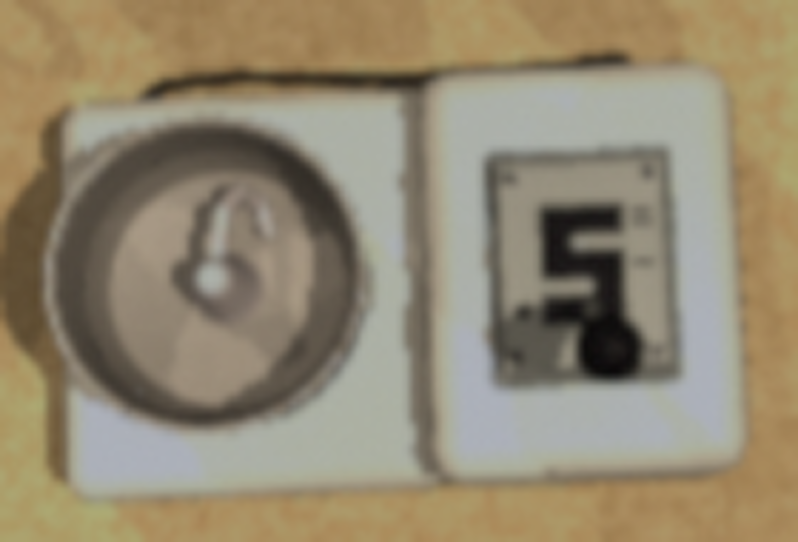

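View pics/topB.png

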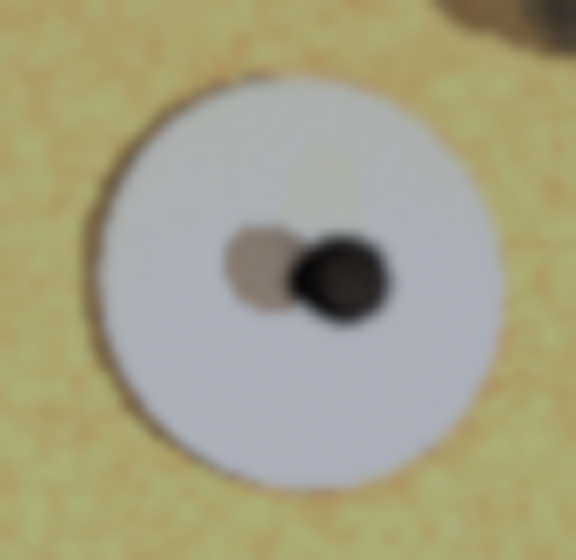

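```bash
cat > fit.py <<'E'
from h import *
from scipy.optimize import least_squares
f=lambda p:(np.array(p,float)+.5)/5.7-.5+np.array([155,155])
C=f([[488,152],[665,150],[678,378],[496,383]])
# plate: 80 y? x 100
B=f([[47,274],[360,274],[203.5,122],[203.5,426]])
Y=np.array
def mx(p,X):
    X=Y(X,float); c,s=np.cos(p[2]),np.sin(p[2]); return np.c_[X[:,0]*c-X[:,1]*s+p[0],X[:,0]*s+X[:,1]*c+p[1],X[:,2]]
pl=[[.05+0,-.095+.04,.125],[.05,-.095-.04,.125],[-.05,-.095-.04,.125],[-.05,-.095+.04,.125]]
pl2=[[.04,-.095+.05,.125],[.04,-.095-.05,.125],[-.04,-.095-.05,.125],[-.04,-.095+.05,.125]]
for q in (pl,pl2):
  def res(p):
    r=(proj('top',mx(p,q))-C).ravel()
    d=[]
    a=np.linspace(0,2*np.pi,60)
    ring=proj('top',mx(p,np.c_[.0765*np.cos(a),.085+.0765*np.sin(a),0*a+.151]))
    d=[ring[:,0].min()-B[0,0],ring[:,0].max()-B[1,0],ring[:,1].min()-B[2,1],ring[:,1].max()-B[3,1]]
    return np.r_[r,d]
  s=least_squares(res,[.53,.07,0]); print(s.x[:2],np.degrees(s.x[2]),np.round(s.fun,2))
  if q is pl:
    print(np.round(proj('top',mx(s.x,[[-.105,.175,.0],[.105,.175,0],[-.105,-.175,0.1],[.105,-.175,.1]])),1))
    np.save('mix.npy',s.x)
p=np.load('mix.npy')
k=onplane('top',f([[609,348]]),.206); print('knob',k)
c,s_=np.cos(p[2]),np.sin(p[2]); d=k[0,:2]-p[:2]; print('in mixer',d[0]*c+d[1]*s_,-d[0]*s_+d[1]*c)
print('seat',mx(p,[[0,.085,.143]])); 
g=mx(p,[[-.046,-.066,.204],[-.046,-.124,.204],[0,-.124,.211],[0,-.066,.211],[.046,-.066,.204],[.046,-.124,.204]]); print(np.round(g,4))
print('lidknob',onplane('top',[[382.4,234.6]],.055))
E
python3 fit.py
python3 - <<'E'
from h import *
im=cv2.imread('pics/scene0.png')
cv2.imwrite('pics/scA.png',cv2.resize(im[140:270,190:320],None,fx=5,fy=5,interpolation=cv2.INTER_CUBIC))
p=np.load('mix.npy')
import fit
E
```

```text
[0.54508069 0.13655388] 2.616631357461637 [ 1.45  2.63 -1.01  1.99 -1.74 -2.3   1.23 -2.15 -0.75  0.81 -1.49  1.39]
[[169.9 242.7]
 [169.4 176. ]
 [286.2 238.2]
 [282.7 165.1]]
[0.54502486 0.13653872] 2.5528894775834106 [-2.    6.32  2.75  5.47  1.71 -5.96 -2.52 -5.59 -0.75  0.82 -1.5   1.37]
knob [[0.50281595 0.03087819 0.206     ]]
in mixer -0.04704508381324441 -0.10363599807867262
seat [[0.54120019 0.22146525 0.143     ]]
[[0.5021 0.0685 0.204 ]
 [0.5048 0.0106 0.204 ]
 [0.5507 0.0127 0.211 ]
 [0.5481 0.0706 0.211 ]
 [0.594  0.0727 0.204 ]
 [0.5967 0.0148 0.204 ]]
lidknob [[ 0.46149769 -0.33450616  0.055     ]]
[0.54508069 0.13655388] 2.616631357461637 [ 1.45  2.63 -1.01  1.99 -1.74 -2.3   1.23 -2.15 -0.75  0.81 -1.49  1.39]
[[169.9 242.7]
 [169.4 176. ]
 [286.2 238.2]
 [282.7 165.1]]
[0.54502486 0.13653872] 2.5528894775834106 [-2.    6.32  2.75  5.47  1.71 -5.96 -2.52 -5.59 -0.75  0.82 -1.5   1.37]
knob [[0.50281595 0.03087819 0.206     ]]
in mixer -0.04704508381324441 -0.10363599807867262
seat [[0.54120019 0.22146525 0.143     ]]
[[0.5021 0.0685 0.204 ]
 [0.5048 0.0106 0.204 ]
 [0.5507 0.0127 0.211 ]
 [0.5481 0.0706 0.211 ]
 [0.594  0.0727 0.204 ]
 [0.5967 0.0148 0.204 ]]
lidknob [[ 0.46149769 -0.33450616  0.055     ]]
```

View pics/scA.png

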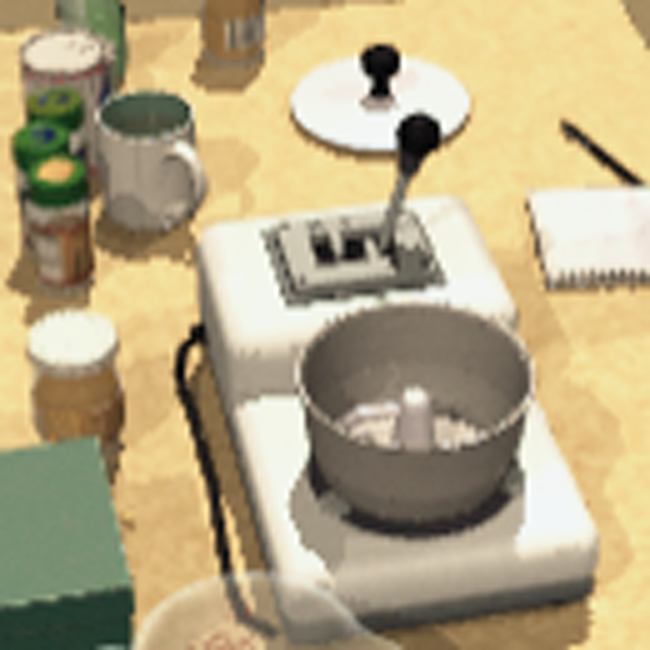

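```bash
cat > ov.py <<'E'
from h import *
import sys
def mx(p,X):
    X=np.array(X,float); c,s=np.cos(p[2]),np.sin(p[2]); return np.c_[X[:,0]*c-X[:,1]*s+p[0],X[:,0]*s+X[:,1]*c+p[1],X[:,2]]
def overlay(p,name,img,box,sc,out,lid=None):
    x0,y0,x1,y1=box
    im=cv2.resize(img[y0:y1,x0:x1],None,fx=sc,fy=sc,interpolation=cv2.INTER_CUBIC)
    def pl(X,col,cl=True):
        q=(proj(name,X)+.5-[x0,y0])*sc-.5; cv2.polylines(im,[np.round(q*8).astype(np.int32)],cl,col,1,cv2.LINE_AA,3)
    a=np.linspace(0,2*np.pi,60,endpoint=False)
    R=lambda xa,xb,ya,yb,z:[[xa,ya,z],[xb,ya,z],[xb,yb,z],[xa,yb,z]]
    pl(mx(p,R(-.05,.05,-.135,-.055,.125)),(0,0,255))
    for r in (.0765,.069): pl(mx(p,np.c_[r*np.cos(a),.085+r*np.sin(a),0*a+.151]),(0,255,0))
    pl(mx(p,R(-.105,.105,-.175,.175,0)),(255,0,0))
    # slot points at plate: scale from pivot
    g=np.array([[-.046,-.066,.204],[-.046,-.124,.204],[0,-.124,.211],[0,-.066,.211],[.046,-.066,.204],[.046,-.124,.204]])
    pv=np.array([0,-.095,.045]); q=pv+(g-pv)*((.125-.045)/(g[:,2]-.045))[:,None]
    pl(mx(p,q),(255,0,255),False)
    pl(mx(p,g),(255,255,0),False)
    if lid is not None: pl(np.c_[lid[0]+.08*np.cos(a),lid[1]+.08*np.sin(a),0*a+.008],(0,255,0)); pl(np.c_[lid[0]+.017*np.cos(a),lid[1]+.017*np.sin(a),0*a+.055],(0,0,255))
    cv2.imwrite(out,im)
if __name__=='__main__':
    p=np.load('mix.npy'); L=[.4618,-.3345]
    overlay(p,'top',cv2.imread('pics/top0.png'),(155,155,295,250),5.7,'pics/ovT.png',L)
    overlay(p,'scene',cv2.imread('pics/scene0.png'),(190,140,320,270),4.6,'pics/ovS.png',L)
E
python3 ov.py
```

```text
(no output)
```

View pics/ovT.png

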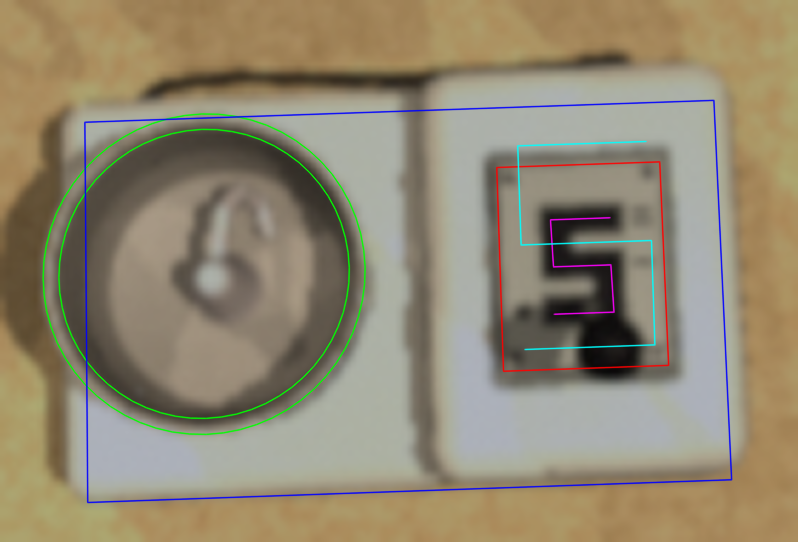

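View pics/ovS.png

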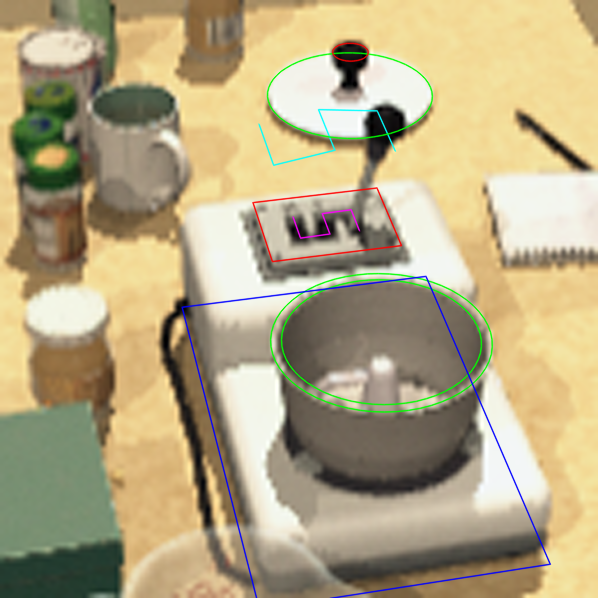

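```bash
cat > plan.py <<'E'
from h import *
def plan(wps,step=45,turn=8,cyl=False,start=None):
    """wps: list of (x,y,z,yaw[,step]) ; prints rows, 12 per block"""
    o=env.get_obs(); P=np.array(o['tool_pos']) ; R=Ro.from_euler('xyz',o['tool_rot'],degrees=True)
    if start is not None: P=np.array(start[:3]);R=Ro.from_euler('xyz',[-90,0,start[3]],degrees=True)
    rows=[]
    for w in wps:
        st=w[4] if len(w)>4 else step
        Rt=Ro.from_euler('xyz',[-90,0,w[3]],degrees=True); T=np.array(w[:3],float)
        if cyl:
            r0,a0=np.hypot(*P[:2]),np.arctan2(P[1],P[0]); r1,a1=np.hypot(*T[:2]),np.arctan2(T[1],T[0])
            L=np.hypot(abs(a1-a0)*max(r0,r1),np.hypot(r1-r0,T[2]-P[2]))*1000
        else: L=np.linalg.norm(T-P)*1000
        dR=(R.inv()*Rt).as_rotvec(degrees=True)
        n=max(1,int(np.ceil(max(L/st,np.linalg.norm(dR)/turn)-1e-6)))
        P0,R0=P.copy(),R
        for i in range(1,n+1):
            f=i/n
            if cyl:
                r=r0+f*(r1-r0);a=a0+f*(a1-a0); Q=np.array([r*np.cos(a),r*np.sin(a),P0[2]+f*(T[2]-P0[2])])
            else: Q=P0+f*(T-P0)
            Rq=R0*Ro.from_rotvec(dR*f,degrees=True)
            s=np.round(R.inv().apply(Q-P)*1000,1); t=np.round((R.inv()*Rq).as_rotvec(degrees=True),1)
            P=P+R.apply(s/1000); R=R*Ro.from_rotvec(t,degrees=True)
            rows.append([s.tolist(),t.tolist()])
    for i in range(0,len(rows),12): print(str(rows[i:i+12]).replace(' ',''))
    print(len(rows),'end',np.round(P,4),np.round(R.as_euler('xyz',degrees=True),2))
E
python3 - <<'E'
from plan import *
plan([(.252,.599,.26,67.2,20),(.262,.622,.42,67.2,40)])
plan([(.4618,-.3345,.40,0)],cyl=True,start=(.262,.622,.42,67.2),step=44)
E
```

```text
[[[-0.1,-18.7,-0.1],[0.0,0.0,0.0]],[[-0.1,-18.7,-0.1],[0.0,0.0,0.0]],[[5.0,-32.0,-0.1],[0.0,0.0,0.0]],[[5.0,-32.0,-0.0],[0.0,0.0,0.0]],[[5.1,-32.0,-0.1],[0.0,0.0,0.0]],[[5.0,-32.0,-0.1],[0.0,0.0,0.0]],[[5.0,-32.0,-0.0],[0.0,0.0,0.0]]]
7 end [0.2619 0.622  0.42  ] [-9.000e+01 -1.000e-02  6.721e+01]
[[[-5.2,0.7,-43.1],[0.0,2.4,0.0]],[[-6.1,0.7,-42.7],[0.0,2.4,0.0]],[[-7.0,0.7,-42.3],[0.0,2.4,0.0]],[[-8.0,0.8,-42.0],[0.0,2.4,-0.0]],[[-8.8,0.7,-41.5],[0.0,2.4,0.0]],[[-9.8,0.7,-41.0],[0.0,2.4,0.0]],[[-10.6,0.7,-40.6],[0.0,2.4,0.0]],[[-11.5,0.7,-40.1],[0.0,2.4,0.0]],[[-12.3,0.7,-39.6],[0.0,2.4,0.0]],[[-13.2,0.7,-39.1],[0.0,2.4,0.0]],[[-14.0,0.8,-38.6],[0.0,2.4,0.0]],[[-14.8,0.7,-38.0],[-0.0,2.4,-0.0]]]
[[[-15.5,0.7,-37.4],[-0.0,2.4,-0.0]],[[-16.3,0.7,-36.9],[0.0,2.4,-0.0]],[[-17.0,0.7,-36.2],[-0.0,2.4,-0.0]],[[-17.8,0.7,-35.6],[-0.0,2.4,-0.0]],[[-18.4,0.7,-35.0],[-0.0,2.4,-0.0]],[[-19.2,0.8,-34.4],[-0.0,2.4,-0.0]],[[-19.8,0.7,-33.7],[-0.0,2.4,-0.0]],[[-20.4,0.7,-33.0],[0.0,2.4,-0.0]],[[-21.1,0.7,-32.4],[-0.0,2.4,-0.0]],[[-21.7,0.7,-31.7],[-0.0,2.4,-0.0]],[[-22.2,0.7,-30.9],[-0.0,2.4,-0.0]],[[-22.8,0.7,-30.3],[0.0,2.4,-0.0]]]
[[[-23.4,0.8,-29.5],[-0.0,2.4,-0.0]],[[-23.8,0.7,-28.9],[0.0,2.4,-0.0]],[[-24.4,0.7,-28.0],[-0.0,2.4,-0.0]],[[-24.9,0.7,-27.4],[0.0,2.4,-0.0]]]
28 end [ 0.4618 -0.3345  0.4   ] [-90.   0.   0.]
```

Emit:
carry_out(targets=[[[0, -20, 0], [0, 0, 0]], [[0, -20, 0], [0, 0, 0]], [[5, -32, 0], [0, 0, 0]], [[5, -32, 0], [0, 0, 0]], [[5, -32, 0], [0, 0, 0]], [[5, -32, 0], [0, 0, 0]], [[5, -32, 0], [0, 0, 0]]])

```text
time_s: 1.45
tool_pos: [0.2615, 0.6223, 0.4241]
tool_rot: [-90.0, -0.0, 67.2]
force: [-0.1, 0.5, 0.5]
grip_width: 0.0871
```

Emit:
carry_out(targets=[[[-5, 1, -43], [0, 2.4, 0]], [[-6, 1, -43], [0, 2.4, 0]], [[-7, 1, -42], [0, 2.4, 0]], [[-8, 1, -42], [0, 2.4, 0]], [[-9, 1, -41.5], [0, 2.4, 0]], [[-10, 1, -41], [0, 2.4, 0]], [[-10.5, 1, -40.5], [0, 2.4, 0]], [[-11.5, 1, -40], [0, 2.4, 0]], [[-12.5, 1, -39.5], [0, 2.4, 0]], [[-13, 1, -39], [0, 2.4, 0]], [[-14, 1, -38.5], [0, 2.4, 0]], [[-15, 1, -38], [0, 2.4, 0]]])

```text
time_s: 2.65
tool_pos: [0.5796, 0.245, 0.4104]
tool_rot: [-90.0, -0.0, 38.3]
force: [-0.6, 1.1, -0.3]
grip_width: 0.087
```

```bash
python3 - <<'E'
from plan import *
plan([(.462,-.3345,.30,0)],cyl=True,step=44)
E
```

```text
[[[-16.5,7.4,-39.8],[0.0,2.6,0.0]],[[-17.4,7.3,-39.1],[0.0,2.5,0.0]],[[-18.3,7.4,-38.5],[0.0,2.6,0.0]],[[-19.0,7.3,-37.8],[0.0,2.5,0.0]],[[-19.8,7.4,-37.0],[0.0,2.6,0.0]],[[-20.6,7.4,-36.4],[0.0,2.5,0.0]],[[-21.4,7.3,-35.5],[-0.0,2.6,0.0]],[[-22.1,7.4,-34.9],[-0.0,2.5,0.0]],[[-22.8,7.3,-34.0],[-0.0,2.6,0.0]],[[-23.4,7.4,-33.2],[-0.0,2.5,0.0]],[[-24.1,7.3,-32.5],[-0.0,2.6,0.0]],[[-24.7,7.4,-31.6],[-0.0,2.5,0.0]]]
[[[-25.4,7.4,-30.8],[-0.0,2.6,0.0]],[[-25.9,7.3,-30.0],[-0.0,2.5,0.0]],[[-26.4,7.4,-29.2],[-0.0,2.6,0.0]]]
15 end [ 0.4621 -0.3345  0.3   ] [-9.e+01 -1.e-02 -0.e+00]
```

Good tracking. Mug and jar are far below the path until the end; I keep most of the height loss for the last rows.

Emit:
carry_out(targets=[[[-16.5, 4, -40], [0, 2.6, 0]], [[-17.5, 4, -39], [0, 2.6, 0]], [[-18, 4, -38.5], [0, 2.6, 0]], [[-19, 4, -38], [0, 2.6, 0]], [[-20, 4, -37], [0, 2.6, 0]], [[-20.5, 4, -36.5], [0, 2.6, 0]], [[-21.5, 4, -35.5], [0, 2.6, 0]], [[-22, 8, -35], [0, 2.5, 0]], [[-23, 8, -34], [0, 2.5, 0]], [[-23.5, 8, -33], [0, 2.5, 0]], [[-24, 8, -32.5], [0, 2.5, 0]], [[-24.5, 8, -31.5], [0, 2.5, 0]]])

```text
time_s: 3.85
tool_pos: [0.5296, -0.238, 0.3423]
tool_rot: [-90.0, -0.0, 7.6]
force: [1.1, -0.1, -0.3]
grip_width: 0.0869
```

Emit:
carry_out(targets=[[[-25.5, 15, -31], [0, 2.5, 0]], [[-26, 15, -30], [0, 2.5, 0]], [[-26.5, 12, -29], [0, 2.5, 0]], [[0, 0, 0], [0, 0, 0]]])

```text
time_s: 4.25
tool_pos: [0.455, -0.3386, 0.2996]
tool_rot: [-90.1, 0.2, -0.5]
force: [-0.2, 0.6, -0.3]
grip_width: 0.087
```

```bash
python3 - <<'E'
from plan import *
print(env.get_obs()['tool_pos'],env.get_obs()['tool_rot'])
im=env.read_camera('wrist')
for l in ['lid']:
  for r in env.outline_of('wrist',l)[:2]:
    ys,xs=np.nonzero(r['mask']); print(l,r['p'],r['xy'],xs.min(),xs.max(),ys.min(),ys.max())
im=im.copy()
a=np.linspace(0,2*np.pi,60)
for rr,z,c in ((.08,.008,(0,255,0)),(.017,.055,(255,0,0))):
    q=proj('wrist',np.c_[.462+rr*np.cos(a),-.3345+rr*np.sin(a),0*a+z]); cv2.polylines(im,[np.round(q).astype(int)],True,c,1)
save('w1',cv2.resize(im,(800,600)))
E
```

```text
[ 0.45503349 -0.33862264  0.29956716] [-90.07258759   0.1852141   -0.45591868]
lid 0.63 [261.2, 153.5] 212 310 106 204
```

View pics/w1.png

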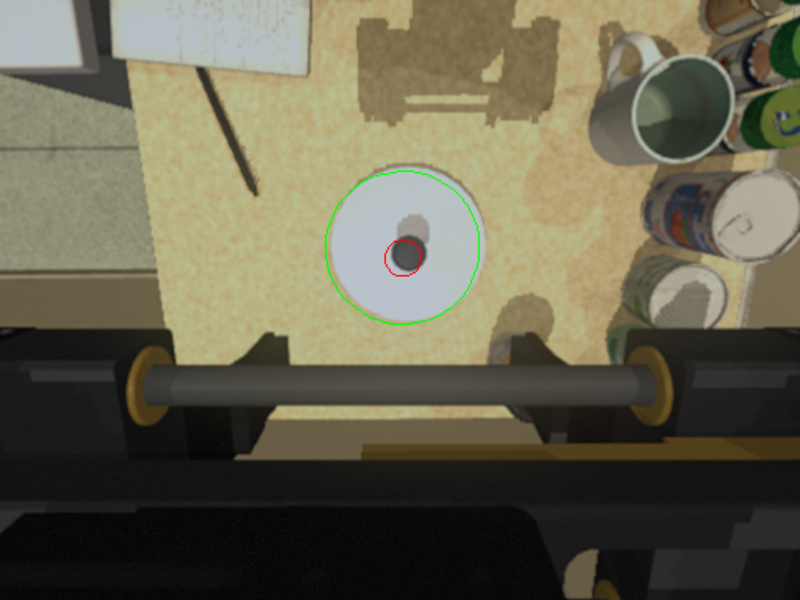

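```bash
python3 - <<'E'
from plan import *
print(onplane('wrist',[[261,155]],.010), onplane('wrist',[[(408+.5)*.64-.5,(253+.5)*.64-.5]],.055))
o=env.get_obs();print(o['tool_pos'])
plan([(.464,-.333,.15,0),(.464,-.333,.033,0,25)])
E
```

```text
[[ 0.46807097 -0.32575     0.01      ]] [[ 0.467104   -0.32977726  0.055     ]]
[ 0.46021388 -0.33372008  0.30066211]
[[[0.9,37.7,0.2],[-0.0,0.0,0.0]],[[0.9,37.6,0.1],[-0.0,0.0,0.0]],[[1.0,37.7,0.2],[-0.0,0.1,0.0]],[[0.9,37.7,0.1],[-0.0,-0.0,0.0]],[[-0.0,23.4,-0.0],[-0.0,-0.0,0.0]],[[-0.0,23.4,-0.0],[-0.0,-0.0,0.0]],[[-0.0,23.4,-0.0],[-0.0,-0.0,0.0]],[[-0.1,23.4,-0.0],[-0.0,-0.0,0.0]],[[0.0,23.4,-0.0],[-0.0,-0.0,0.0]]]
9 end [ 0.464 -0.333  0.033] [-8.997e+01 -3.000e-02 -3.000e-02]
```

Emit:
carry_out(targets=[[[0.5, 38, -0.2], [0, 0, 0]], [[0.5, 38, -0.2], [0, 0, 0]], [[0.5, 38, -0.2], [0, 0, 0]], [[0.5, 38, -0.2], [0, 0, 0]], [[0, 35, 0], [0, 0, 0]], [[0, 25, 0], [0, 0, 0]], [[0, 0, 0], [0, 0, 0]], [[0, 0, 0], [0, 0, 0]]], jaw=1)

```text
time_s: 5.15
tool_pos: [0.4643, -0.333, 0.0891]
tool_rot: [-90.0, -0.0, 0.3]
force: [0.2, -0.4, 0.1]
grip_width: 0.0869
```

```bash
python3 - <<'E'
from plan import *
im=env.read_camera('wrist').copy();im2=env.read_camera('top'); save('w2',cv2.resize(im,(800,600))); 
r=env.outline_of('wrist','lid')
for q in r[:2]:
    ys,xs=np.nonzero(q['mask']);print(q['p'],xs.min(),xs.max(),ys.min(),ys.max())
print(env.get_obs()['tool_pos'],env.get_obs()['tool_rot'],proj('wrist',[[.462,-.3345,.059]])/.64)
plan([(.462,-.3345,.033,0,25)])
E
```

```text
0.58 165 343 104 277
[ 0.4647036  -0.33424379  0.090631  ] [-90.07825267  -0.19579249   0.25468528] [[395.95415306 331.94097399]]
[[[-1.0,19.2,-0.1],[0.0,0.1,0.1]],[[-0.9,19.2,-0.0],[0.1,0.1,0.0]],[[-0.9,19.2,-0.1],[-0.0,0.1,0.1]]]
3 end [ 0.462  -0.3345  0.033 ] [-8.998e+01  0.000e+00 -5.000e-02]
```

View pics/w2.png

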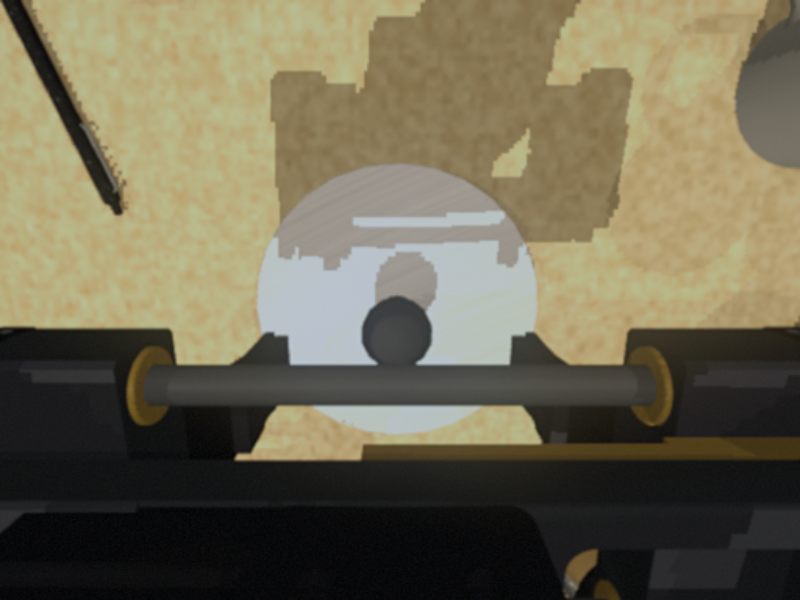

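The lid knob shows at (397,333) in the enlarged picture. I predicted (396,332), so I'm going down.

Emit:
carry_out(targets=[[[-0.5, 20, 0], [0, 0, 0]], [[-0.5, 20, 0], [0, 0, 0]], [[-0.5, 17, 0], [0, 0, 0]], [[0, 0, 0], [0, 0, 0]], [[0, 0, 0], [0, 0, 0]], [[0, 0, 0], [0, 0, 0]]])

```text
time_s: 5.9
tool_pos: [0.4627, -0.3345, 0.0333]
tool_rot: [-90.1, -0.2, 0.2]
force: [0.3, 0.0, 0.7]
grip_width: 0.087
```

Emit:
carry_out(targets=[[[0, 0, 0], [0, 0, 0]], [[0, 0, 0], [0, 0, 0]], [[0, 0, 0], [0, 0, 0]], [[0, 0, 0], [0, 0, 0]], [[0, 0, 0], [0, 0, 0]], [[0, 0, 0], [0, 0, 0]], [[0, 0, 0], [0, 0, 0]]], jaw=0, squeeze=35)

```text
time_s: 6.6
tool_pos: [0.4615, -0.3337, 0.0315]
tool_rot: [-90.0, 0.0, 0.2]
force: [0.5, -1.4, -0.0]
grip_width: 0.0394
```

Emit:
carry_out(targets=[[[0, 0, 0], [0, 0, 0]], [[0, 0, 0], [0, 0, 0]], [[0, 0, 0], [0, 0, 0]]])

```text
time_s: 6.9
tool_pos: [0.4617, -0.3338, 0.0315]
tool_rot: [-90.0, -0.0, 0.2]
force: [0.8, 0.3, 0.1]
grip_width: 0.0325
```

Emit:
carry_out(targets=[[[0, -10, 0], [0, 0, 0]], [[0, -25, 0], [0, 0, 0]], [[0, -35, 0], [0, 0, 0]], [[0, -40, 0], [0, 0, 0]], [[0, -40, 0], [0, 0, 0]], [[0, -40, 0], [0, 0, 0]], [[0, -40, 0], [0, 0, 0]], [[0, -30, 0], [0, 0, 0]], [[0, -15, 0], [0, 0, 0]]])

```text
time_s: 7.8
tool_pos: [0.4618, -0.3346, 0.31]
tool_rot: [-90.1, -0.2, 0.2]
force: [-0.7, 1.0, -2.0]
grip_width: 0.0321
```

```bash
python3 - <<'E'
from plan import *
im=env.read_camera('wrist').copy(); save('w3',cv2.resize(im,(800,600))); 
plan([(.5412,.2215,.31,0)],cyl=True,step=38)
E
```

```text
[[[21.1,0.1,29.5],[0.0,0.0,0.0]],[[19.3,0.1,30.7],[0.0,0.0,0.0]],[[17.3,0.1,32.0],[0.0,0.0,0.1]],[[15.2,0.0,33.1],[0.0,0.0,-0.0]],[[13.2,0.0,34.0],[0.0,0.1,-0.0]],[[10.9,0.1,34.9],[0.0,-0.0,0.0]],[[8.6,-0.0,35.5],[0.1,-0.0,0.0]],[[6.5,0.0,36.1],[-0.0,-0.0,0.1]],[[4.1,0.1,36.5],[-0.0,0.0,-0.0]],[[1.8,0.0,36.7],[-0.0,0.0,-0.0]],[[-0.5,0.1,36.8],[-0.0,0.0,0.0]],[[-2.9,0.0,36.8],[-0.0,0.0,0.0]]]
[[[-5.2,0.0,36.5],[0.0,0.0,0.0]],[[-7.5,0.1,36.2],[0.0,0.1,0.1]],[[-9.9,0.0,35.7],[0.0,-0.0,-0.0]],[[-12.1,0.0,35.0],[0.0,-0.0,0.0]]]
16 end [0.5412 0.2215 0.31  ] [-9.003e+01 -0.000e+00 -2.000e-02]
```

View pics/w3.png

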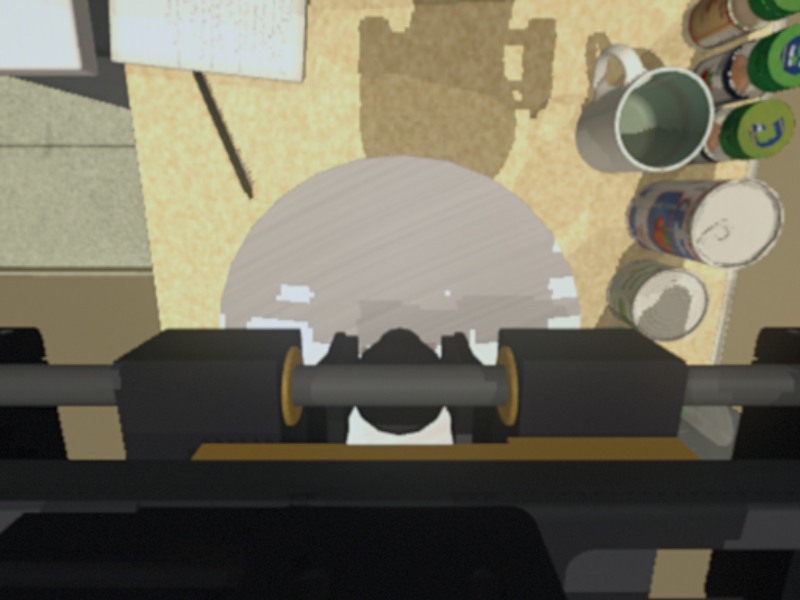

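The lid is held level, and the force reads about 2 N. Next I carry it over the bowl.

Emit:
carry_out(targets=[[[11, 0, 15], [0, 0, 0]], [[20, 0, 29], [0, 0, 0]], [[19, 0, 31], [0, 0, 0]], [[17, 0, 32], [0, 0, 0]], [[15, 0, 33], [0, 0, 0]], [[13, 0, 34], [0, 0, 0]], [[11, 0, 35], [0, 0, 0]], [[8, 0, 35.5], [0, 0, 0]], [[6, 0, 36], [0, 0, 0]], [[4, 0, 36], [0, 0, 0]], [[1, 0, 36], [0, 0, 0]], [[-2, 0, 36], [0, 0, 0]]])

```text
time_s: 9.05
tool_pos: [0.5823, 0.0564, 0.3043]
tool_rot: [-90.1, 0.2, 0.2]
force: [0.3, -0.0, -2.3]
grip_width: 0.0322
```

Emit:
carry_out(targets=[[[-4, 0, 36], [0, 0, 0]], [[-6, 0, 36], [0, 0, 0]], [[-8, 0, 35], [0, 0, 0]], [[-10, 0, 33], [0, 0, 0]], [[-11, 0, 22], [0, 0, 0]], [[-4, 0, 10], [0, 0, 0]], [[0, 0, 0], [0, 0, 0]], [[0, 0, 0], [0, 0, 0]]])

```text
time_s: 9.85
tool_pos: [0.54, 0.225, 0.3059]
tool_rot: [-90.1, 0.0, 0.1]
force: [-0.0, -0.4, -1.3]
grip_width: 0.0322
```

```bash
python3 - <<'E'
from plan import *
im=env.read_camera('top').copy(); save('t4',cv2.resize(im[120:280,120:320],(800,640))[:600]);
im=env.read_camera('scene').copy(); save('s4',cv2.resize(im[120:280,180:380],(750,600)));
plan([(.5412,.2215,.31,0)],cyl=True,step=38)
E
```

```text
[[[0.8,-3.6,-3.1],[0.1,0.0,0.0]]]
1 end [0.5412 0.2215 0.31  ] [-8.996e+01 -2.000e-02  1.000e-02]
```

View pics/s4.png

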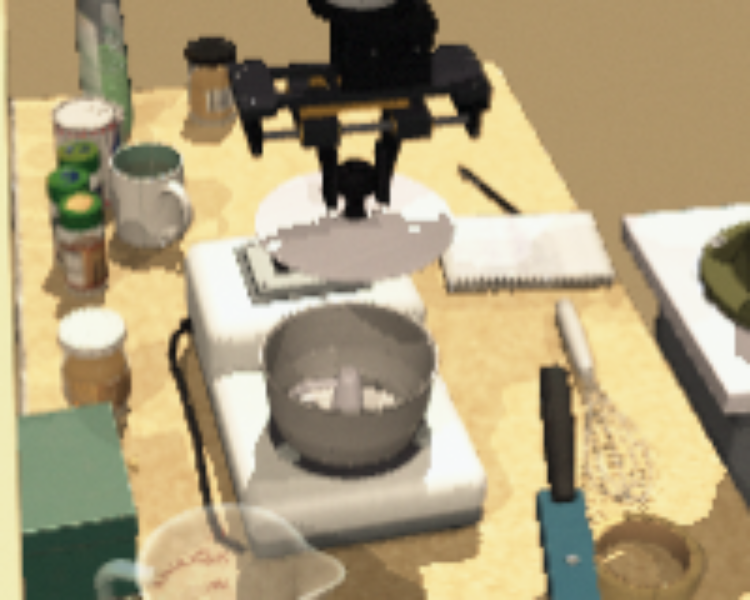

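Emit:
carry_out(targets=[[[1, 20, -3], [0, 0, 0]], [[0, 30, 0], [0, 0, 0]], [[0, 30, 0], [0, 0, 0]], [[0, 20, 0], [0, 0, 0]], [[0, 6, 0], [0, 0, 0]], [[0, 0, 0], [0, 0, 0]], [[0, 0, 0], [0, 0, 0]]])

```text
time_s: 10.65
tool_pos: [0.5416, 0.2237, 0.202]
tool_rot: [-89.9, -0.1, 0.1]
force: [0.2, 1.0, -1.7]
grip_width: 0.032
```

```bash
python3 - <<'E'
from plan import *
im=env.read_camera('scene').copy(); 
p=np.load('mix.npy'); from ov import overlay
overlay(p,'scene',im[:,:,::-1].copy(),(190,140,320,270),4.6,'pics/s5.png')
im=env.read_camera('top').copy(); save('t5',cv2.resize(im[120:280,120:320],(750,600)));
plan([(.5412,.2215,.176,0)],step=10)
E
```

```text
[[[-0.1,8.8,-0.9],[-0.0,0.1,0.0]],[[-0.2,8.7,-0.9],[-0.1,0.0,0.1]],[[-0.1,8.8,-0.9],[0.0,0.1,0.0]]]
3 end [0.5412 0.2215 0.176 ] [-9.002e+01 -5.000e-02 -2.000e-02]
```

View pics/s5.png

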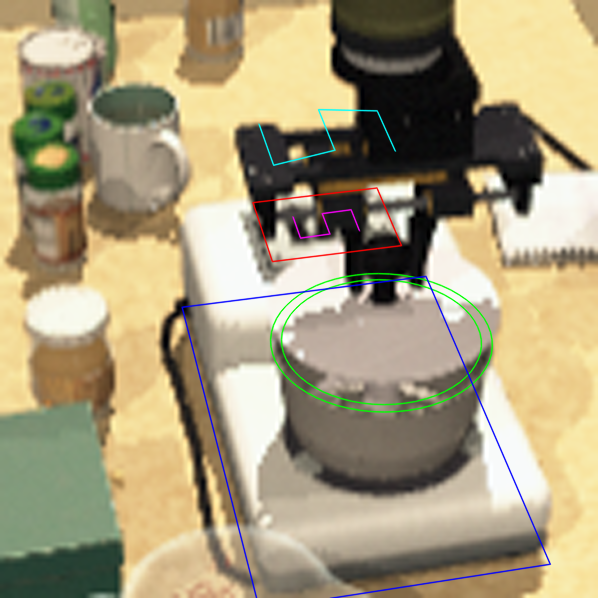

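View pics/t5.png

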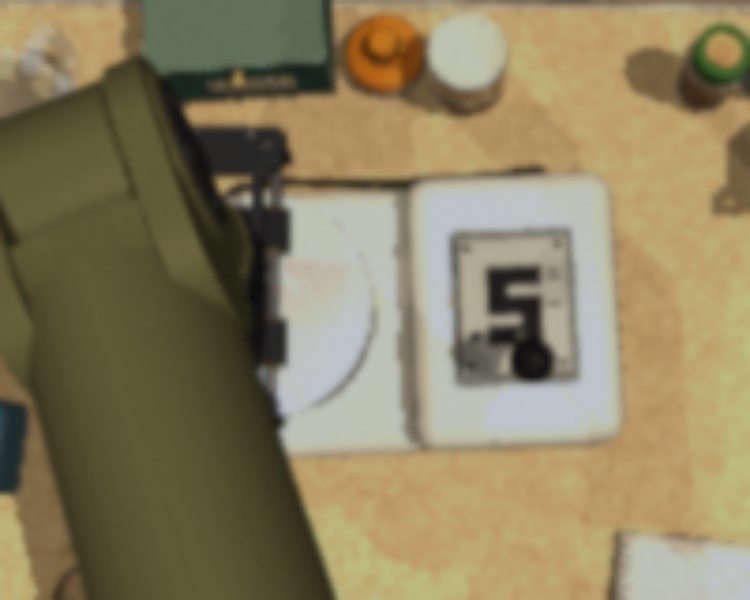

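Emit:
carry_out(targets=[[[0, 7, -1], [0, 0, 0]], [[0, 7, -1], [0, 0, 0]], [[0, 5, 0], [0, 0, 0]], [[0, 3, 0], [0, 0, 0]], [[0, 0, 0], [0, 0, 0]], [[0, 0, 0], [0, 0, 0]]])

```text
time_s: 11.35
tool_pos: [0.5405, 0.2221, 0.1785]
tool_rot: [-90.0, -0.0, 0.2]
force: [0.1, 0.5, -2.5]
grip_width: 0.0321
```

Emit:
carry_out(targets=[[[0, 2, 0], [0, 0, 0]], [[0, 2, 0], [0, 0, 0]], [[0, 0, 0], [0, 0, 0]], [[0, 0, 0], [0, 0, 0]]])

```text
time_s: 11.75
tool_pos: [0.5407, 0.2221, 0.1748]
tool_rot: [-90.0, -0.0, 0.2]
force: [0.8, -0.3, 0.2]
grip_width: 0.032
```

Emit:
carry_out(targets=[[[0, 1, 0], [0, 0, 0]], [[0, 0, 0], [0, 0, 0]], [[0, 0, 0], [0, 0, 0]]])

```text
time_s: 12.05
tool_pos: [0.5408, 0.2222, 0.1747]
tool_rot: [-90.0, -0.1, 0.2]
force: [-0.9, -0.9, 5.2]
grip_width: 0.0323
```

Contact came at TCP z 0.1747, which is the expected seat height (0.143 plus the 0.0315 grip offset). Releasing.

Emit:
carry_out(targets=[[[0, 0, 0], [0, 0, 0]], [[0, 0, 0], [0, 0, 0]], [[0, 0, 0], [0, 0, 0]], [[0, 0, 0], [0, 0, 0]], [[0, 0, 0], [0, 0, 0]]], jaw=1)

```text
time_s: 12.55
tool_pos: [0.5404, 0.222, 0.1733]
tool_rot: [-90.0, 0.0, 0.2]
force: [0.5, -0.1, -0.2]
grip_width: 0.0644
```

Emit:
carry_out(targets=[[[0, -10, 0], [0, 0, 0]], [[0, -30, 0], [0, 0, 0]], [[0, -40, 0], [0, 0, 0]], [[0, -40, 0], [0, 0, 0]], [[0, -15, -20], [0, 0, 0]], [[0, 0, -40], [0, 0, 0]], [[-10, 0, -45], [0, 0, 0]], [[-15, 0, -45], [0, 0, 0]], [[-10, 0, -30], [0, 0, 0]], [[0, 0, -10], [0, 0, 0]], [[0, 0, 0], [0, 0, 0]], [[0, 0, 0], [0, 0, 0]]])

```text
time_s: 13.75
tool_pos: [0.5063, 0.033, 0.3085]
tool_rot: [-90.0, -0.0, 0.3]
force: [-0.0, 0.2, -0.3]
grip_width: 0.087
```

```bash
python3 - <<'E'
from plan import *
from ov import overlay
p=np.load('mix.npy')
print(env.get_obs()['tool_pos'])
K=proj('wrist',[[.5028,.0309,.206],[.5028,.0309,.222]]); im0=env.read_camera('wrist'); save('w6',cv2.resize(im0,(800,600))); print(K/.64)
im=env.read_camera('scene').copy(); overlay(p,'scene',im[:,:,::-1].copy(),(190,140,320,270),4.6,'pics/s6.png')
im=env.read_camera('top').copy(); overlay(p,'top',im[:,:,::-1].copy(),(155,155,295,250),5.7,'pics/t6.png')
print(env.get_obs()['tool_pos'])
E
```

```text
[0.50627783 0.03303336 0.3085108 ]
[[395.62297874 297.56083299]
 [395.42176493 304.42450261]]
[0.50630607 0.03368073 0.30821643]
```

View pics/s6.png

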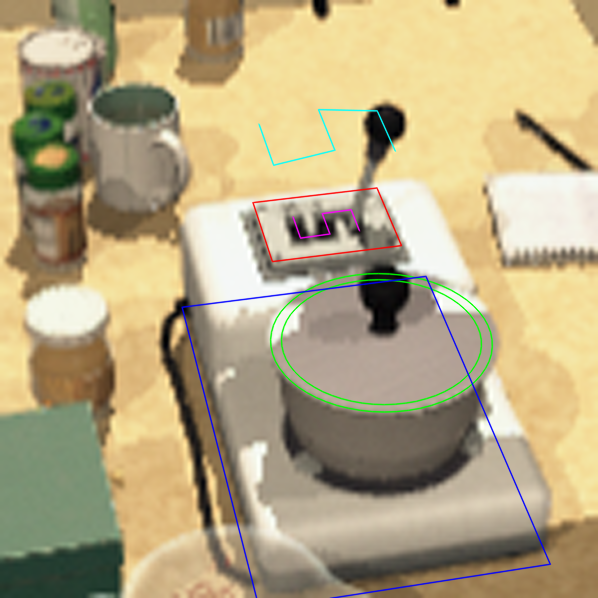

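View pics/t6.png

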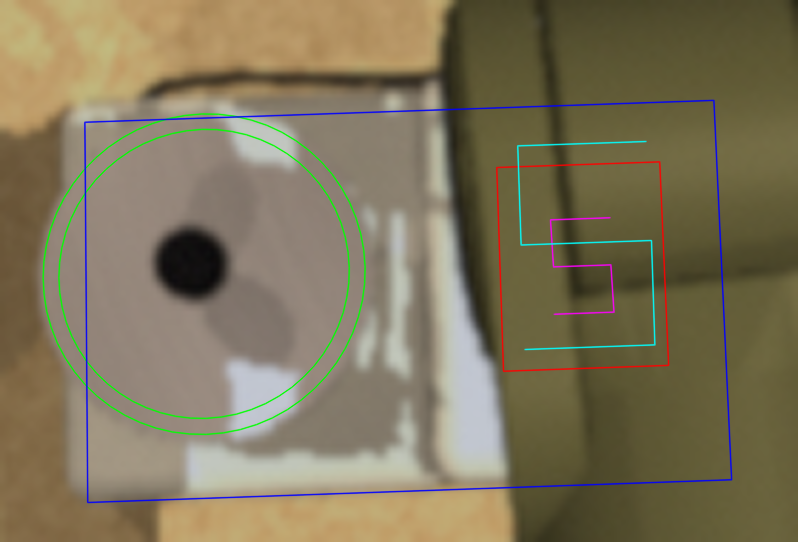

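View pics/w6.png

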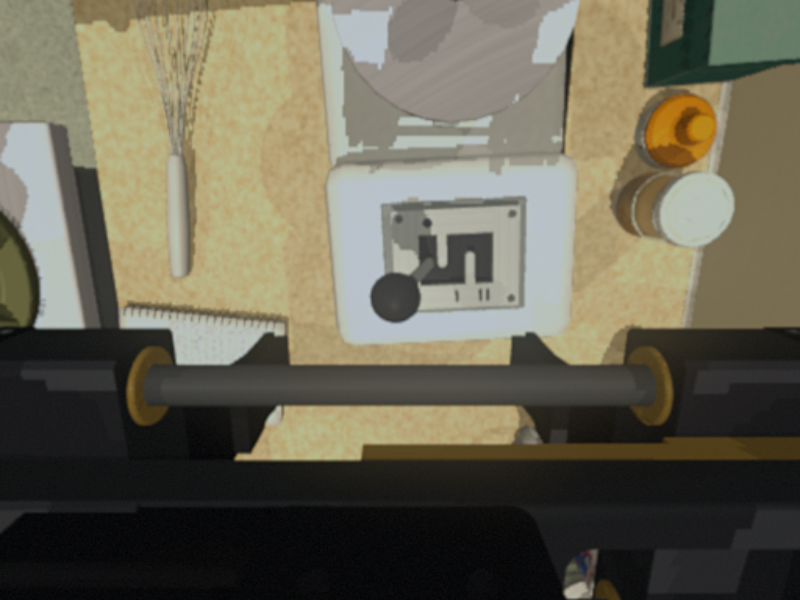

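The lid sits concentric and flat on the bowl. The wrist view shows the lever ball at (395,298), and I predicted (396,298). Going down to grip it.

Emit:
carry_out(targets=[[[-1, 25, -1], [0, 0, 0]], [[-1, 35, -1], [0, 0, 0]], [[-1, 30, -0.5], [0, 0, 0]], [[0, 20, 0], [0, 0, 0]], [[0, 11, 0], [0, 0, 0]], [[0, 0, 0], [0, 0, 0]], [[0, 0, 0], [0, 0, 0]]])

```text
time_s: 14.6
tool_pos: [0.5039, 0.0299, 0.1884]
tool_rot: [-90.0, -0.1, 0.3]
force: [-0.3, -0.9, 1.0]
grip_width: 0.0873
```

Emit:
carry_out(targets=[[[0, 0, 0], [0, 0, 0]], [[0, 0, 0], [0, 0, 0]], [[0, 0, 0], [0, 0, 0]], [[0, 0, 0], [0, 0, 0]], [[0, 0, 0], [0, 0, 0]], [[0, 0, 0], [0, 0, 0]], [[0, 0, 0], [0, 0, 0]], [[0, 0, 0], [0, 0, 0]], [[0, 0, 0], [0, 0, 0]], [[0, 0, 0], [0, 0, 0]]], jaw=0, squeeze=15)

```text
time_s: 15.6
tool_pos: [0.5032, 0.0294, 0.1875]
tool_rot: [-90.0, -0.0, 0.2]
force: [0.4, 0.8, 0.2]
grip_width: 0.0311
```

```bash
python3 - <<'E'
from plan import *
from ov import mx
p=np.load('mix.npy'); o=env.get_obs(); print(o['tool_pos'],o['force'],o['grip_width'])
g=mx(p,[[-.046,-.066,.204],[-.046,-.124,.204],[0,-.124,.211],[0,-.066,.211],[.046,-.066,.204],[.046,-.124,.204]]); g[:,2]-=.019
print(np.round(g,4)); P=o['tool_pos']; d=np.array(P)-p[[0,1,1]]*[1,1,0]; c,s=np.cos(p[2]),np.sin(p[2]); print('tcp in mixer',d[0]*c+d[1]*s,-d[0]*s+d[1]*c)
E
```

```text
[0.50317417 0.02936361 0.18751916] [0.4277899  0.76259356 0.24570599] 0.031113900038699255
[[0.5021 0.0685 0.185 ]
 [0.5048 0.0106 0.185 ]
 [0.5507 0.0127 0.192 ]
 [0.5481 0.0706 0.192 ]
 [0.594  0.0727 0.185 ]
 [0.5967 0.0148 0.185 ]]
tcp in mixer -0.046756381821335555 -0.10516535426861458
```

Emit:
carry_out(targets=[[[0.5, 0.5, -6], [0, 0, 0]], [[0.5, 0.5, -6], [0, 0, 0]], [[0.5, 0.5, -6], [0, 0, 0]], [[0, 0.5, -1], [0, 0, 0]], [[0, 0, 0], [0, 0, 0]]])

```text
time_s: 16.1
tool_pos: [0.5048, 0.0098, 0.1856]
tool_rot: [-90.0, -0.0, 0.2]
force: [-0.1, 1.0, -0.4]
grip_width: 0.0311
```

Emit:
carry_out(targets=[[[8, -2, 0.5], [0, 0, 0]], [[8, -1.8, 0.5], [0, 0, 0]], [[8, -1.4, 0.4], [0, 0, 0]], [[8, -0.9, 0.4], [0, 0, 0]], [[8, -0.5, 0.4], [0, 0, 0]], [[6, -0.2, 0.3], [0, 0, 0]], [[0, 0, 0], [0, 0, 0]], [[0, 0, 0], [0, 0, 0]]])

```text
time_s: 16.9
tool_pos: [0.5516, 0.0131, 0.1923]
tool_rot: [-90.0, -0.1, 0.2]
force: [-0.2, -0.3, 0.4]
grip_width: 0.0307
```

Emit:
carry_out(targets=[[[-0.4, -1.1, 7], [0, 0, 0]], [[-0.4, -0.8, 7.5], [0, 0, 0]], [[-0.4, -0.4, 7.5], [0, 0, 0]], [[-0.4, -0.2, 7.5], [0, 0, 0]], [[-0.4, 0.2, 7.5], [0, 0, 0]], [[-0.4, 0.5, 7.5], [0, 0, 0]], [[-0.4, 0.8, 7], [0, 0, 0]], [[-0.4, 1, 6], [0, 0, 0]], [[0, 0, 0], [0, 0, 0]], [[0, 0, 0], [0, 0, 0]]])

```text
time_s: 17.9
tool_pos: [0.5471, 0.0709, 0.1922]
tool_rot: [-90.0, 0.0, 0.2]
force: [1.4, -0.4, -4.7]
grip_width: 0.0308
```

Emit:
carry_out(targets=[[[8, 0.5, 0.4], [0, 0, 0]], [[8, 0.7, 0.3], [0, 0, 0]], [[8, 1, 0.3], [0, 0, 0]], [[8, 1.4, 0.3], [0, 0, 0]], [[8, 1.8, 0.3], [0, 0, 0]], [[7, 1.9, 0.3], [0, 0, 0]], [[0, 0, 0], [0, 0, 0]], [[0, 0, 0], [0, 0, 0]]])

```text
time_s: 18.7
tool_pos: [0.595, 0.0726, 0.1849]
tool_rot: [-90.0, -0.1, 0.2]
force: [-0.4, 0.7, -0.7]
grip_width: 0.0311
```

Emit:
carry_out(targets=[[[0.3, -1.1, -7], [0, 0, 0]], [[0.3, -0.8, -7.5], [0, 0, 0]], [[0.3, -0.4, -7.5], [0, 0, 0]], [[0.3, -0.2, -7.5], [0, 0, 0]], [[0.3, 0.2, -7.5], [0, 0, 0]], [[0.3, 0.5, -7.5], [0, 0, 0]], [[0.3, 0.8, -7], [0, 0, 0]], [[0.3, 1, -6], [0, 0, 0]], [[0, 0, 0], [0, 0, 0]], [[0, 0, 0], [0, 0, 0]]])

```text
time_s: 19.7
tool_pos: [0.5972, 0.0143, 0.1854]
tool_rot: [-90.0, -0.0, 0.2]
force: [-0.3, -1.2, 3.1]
grip_width: 0.0309
```

Emit:
carry_out(targets=[[[0, 0.3, -2], [0, 0, 0]], [[0, 0.3, -2], [0, 0, 0]], [[0, 0, 0], [0, 0, 0]], [[0, 0, 0], [0, 0, 0]]])

```text
time_s: 20.1
tool_pos: [0.5973, 0.0112, 0.1848]
tool_rot: [-90.0, -0.0, 0.2]
force: [0.8, 0.3, 4.4]
grip_width: 0.0307
```

Emit:
carry_out(targets=[[[0, 0.5, -2], [0, 0, 0]], [[0, 0.5, -1.5], [0, 0, 0]], [[0, 0, 0], [0, 0, 0]], [[0, 0, 0], [0, 0, 0]]])

```text
time_s: 20.5
tool_pos: [0.5975, 0.0087, 0.1842]
tool_rot: [-89.9, -0.1, 0.3]
force: [0.1, 2.1, 6.2]
grip_width: 0.0306
```

Emit:
carry_out(targets=[[[0, 0.3, -1.5], [0, 0, 0]], [[0, 0, 0], [0, 0, 0]], [[0, 0, 0], [0, 0, 0]]])

```text
time_s: 20.8
tool_pos: [0.5976, 0.0083, 0.1841]
tool_rot: [-89.8, -0.1, 0.3]
force: [0.1, 3.3, 6.2]
grip_width: 0.0308
```

At about 0.008 the ball stops moving, with 3.3 N pushing back, so it's at the closed end. Letting go and rising.

Emit:
carry_out(targets=[[[0, 0, 0], [0, 0, 0]], [[0, 0, 0], [0, 0, 0]], [[0, 0, 0], [0, 0, 0]], [[0, 0, 0], [0, 0, 0]], [[0, 0, 0], [0, 0, 0]], [[0, 0, 0], [0, 0, 0]]], jaw=1)

```text
time_s: 21.4
tool_pos: [0.5968, 0.006, 0.1829]
tool_rot: [-90.0, 0.0, 0.2]
force: [-0.1, -1.0, 0.8]
grip_width: 0.071
```

Emit:
carry_out(targets=[[[0, -10, 0], [0, 0, 0]], [[0, -25, 0], [0, 0, 0]], [[0, -40, 0], [0, 0, 0]], [[0, -40, 0], [0, 0, 0]], [[0, -30, -20], [0, 0, 0]], [[0, -10, -40], [0, 0, 0]], [[-20, 0, -40], [0, 0, 0]], [[-20, 0, -40], [0, 0, 0]], [[-20, 0, -40], [0, 0, 0]], [[-15, 0, -20], [0, 0, 0]], [[0, 0, 0], [0, 0, 0]], [[0, 0, 0], [0, 0, 0]]])

```text
time_s: 22.6
tool_pos: [0.5227, -0.1943, 0.3391]
tool_rot: [-90.0, -0.1, 0.1]
force: [-0.0, 1.0, 1.1]
grip_width: 0.0868
```

```bash
python3 - <<'E'
from plan import *
from ov import overlay
p=np.load('mix.npy')
o=env.get_obs();print(o['tool_pos'],o['force'])
im=env.read_camera('scene').copy(); overlay(p,'scene',im[:,:,::-1].copy(),(190,140,320,270),4.6,'pics/s7.png')
im=env.read_camera('top').copy(); overlay(p,'top',im[:,:,::-1].copy(),(155,155,295,250),5.7,'pics/t7.png'); save('t7f',cv2.resize(im,(800,600)))
for l in ['mug','measuring_jug','lid','lever_knob']:
  for r in env.outline_of('top',l)[:1]: print(l,r['p'],r['xy'])
E
```

```text
[ 0.52270098 -0.19433512  0.33910892] [-0.03692903  0.96083852  1.12485369]
mug 0.55 [341.5, 162.4]
measuring_jug 0.72 [119.4, 156.7]
lid 0.86 [190.5, 203.5]
lever_knob 0.58 [268.4, 176.5]
```

View pics/s7.png

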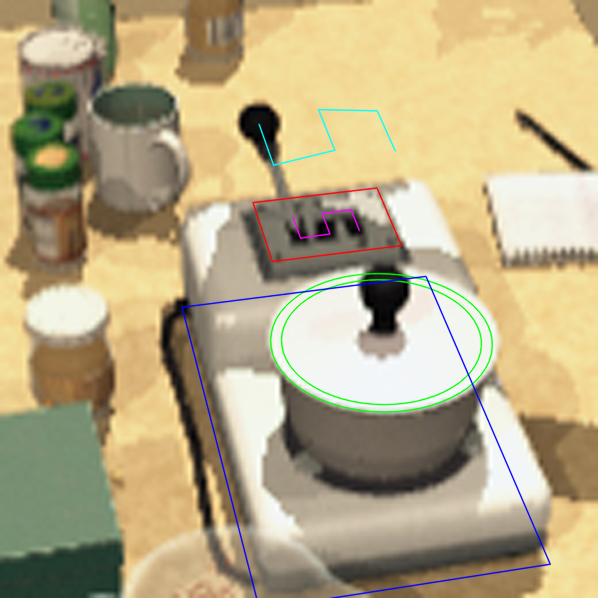

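View pics/t7.png

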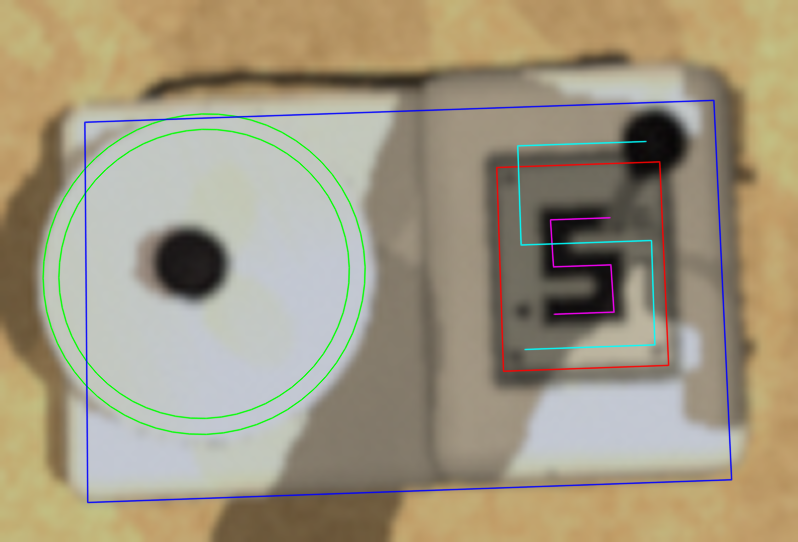

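View pics/t7f.png

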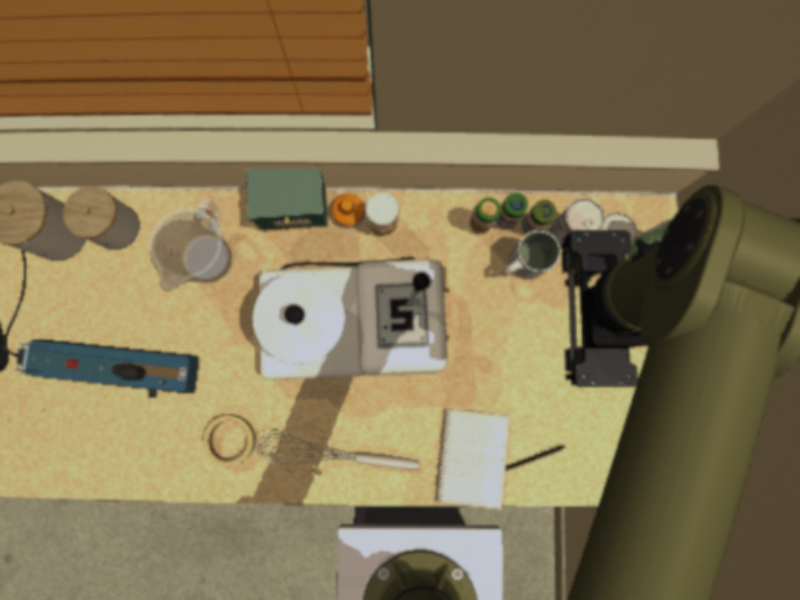

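The lid sits flat and concentric on the bowl. The lever ball, at (655,142) in the enlarged top view, is just past the knead-right point, so it's against the closed end. Mug and jug haven't moved and the gripper is clear. Handing in.

```bash
python3 -c "
from cell import env
print(env.sign_off())"
```

```text
the job is handed in; nothing more can be done
None
```

The splash lid is seated on the bowl and the speed lever stands at the closed right-hand end of the kneading slot. I handed the job in at about 23 s; `sign_off` gives no verdict.

- **Lid:** I gripped it by its knob and lowered it until it touched at the expected seat height (underside about 143 mm up). The last top and scene pictures show it flat and centred on the bowl.
- **Lever:** After the lid was on, I took it from the stop slot through the slow slot to the kneading slot. I pushed right until it stopped about 6 mm past the nominal end point, with a 3.3 N reaction. After I let go and rose, the pictures show it still there.
- **Mug and jug:** The networks found them within about 2 pixels of their first positions, which is within their noise. The last pictures show both standing.
- **Forces:** The readings I saw stayed under about 7 N.
- **Disagreements:**
  - In the first top view the gate plate looked slightly larger than its stated size and the bowl rim slightly smaller. Both were evenly so about their centres, and the later fits confirmed the mixer pose.
  - One wrist-camera measurement of the lid came out about 5 mm off because the arm was still settling. A second look agreed with the first measurement.

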